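Set the bin lid to the gauge and hold it open

TASK

The lid stay of the steel ingredient bin is about to be adjusted. Pick up the setting gauge by its blue fin, lower it over the two brass pins beside the bin so that it rests flush on the side shelf with its pointer end at the hinge side, and let go of it. Then take the lid by its black bar handle, swing it up until it is parallel to the gauge's red pointer, and finish while still holding the lid there by the bar; do not touch the pointer, and do not knock the yoghurt pot, the garlic or the pepper shaker about.

Things in the scene. Friction and masses are not known exactly. Their poses are not given: they have to be found in the camera images.
- bin: Steel open-topped ingredient bin, 160 x 160 mm, 90 mm high, fixed to the bench. Origin: centre of its underside, on the bench. x points to the hinge side (away from the robot at yaw 0), y to its left, where a dark side shelf (170 mm in x, from y = 80 to 206 mm, top 12 mm above the bench) carries two upright brass pins, 10 mm thick, 30 mm tall above the shelf, the top 8 mm tapering to 4 mm. The pins stand at (x, y) = (-58, 155) and (36, 155) mm.
- seat (a point): Point on top of the side shelf, at (0, 155, 12) mm in the bin's frame, axes as the bin's: where the gauge's origin comes to lie when it is seated, with its axes along the bin's.
- lid_hinge (a point): Middle of the lid's hinge line, at (84, 0, 92) mm in the bin's frame; the hinge runs along the bin's y. The point turns with the lid.
- lid_angle (a joint): Angle of the lid above closed, rad: 0 = closed and level, grows as the free edge (robot's side) swings up; range 0 to 1.7. The lid is a 166 x 168 mm steel sheet; nothing holds it up, it falls shut when let go.
- lid: The hinged lid, steel sheet 166 x 168 x 4 mm with its bar handle, about 0.45 kg in all. Origin: middle of the hinge line; its x points away from the bar in the lid's plane, z up out of it when closed; all of it turns with the lid.
- lid_bar (a point): Middle of the black round bar handle of the lid, 12 mm thick, 100 mm long along y, carried by a thin arm at each end. It turns with the lid: it lies 211 mm from the hinge line along the lid (its x points from the bar to the hinge side, in the lid's plane) and 5 mm above it across the lid. The clear gap between the bar and the lid's edge is 37 mm, so fingers can pinch the bar from above. Closed, the bar is 97 mm above the bench.
- gauge: Loose setting gauge, about 0.3 kg, standing upright on the bench. Aluminium base plate 150 (x) x 66 (y) x 12 mm; origin: centre of its underside. Two through holes, 13 mm wide, at x = -58 and +36 mm on y = 0. Upright blue grip fin centred at x = -5 mm, y = 0: 30 mm long in x, 12 mm thick in y, top 81 mm above the underside, fin free above 15 mm. At x = +60 mm a post with a white dial (centre 42 mm up, 21 mm radius) and the red pointer, reaching up to about 90 mm.
- pointer_angle (a joint): Angle of the red pointer above level, rad, about the gauge's y axis: 0 = level, pointing to the gauge's -x; grows as its tip rises. When the gauge is seated, the lid is parallel to the pointer when the two joint values are equal. It is stiff and keeps its setting unless touched; differs from start to start (0.6 to 1.0).
- pointer: The red pointer, a blade 48 mm long, 12 mm wide, 5 mm thick. Origin: on its pivot, at (60, 0, 42) mm in the gauge's frame; the blade reaches from there 50 mm along its own -x.
- yoghurt_pot: Yoghurt pot, 72 mm wide and high, bystander. Origin: centre of its underside.
- garlic: Garlic bulb, 56 mm, bystander. Origin: centre of its underside.
- pepper_shaker: Pepper shaker, clear with a grey cap, 44 mm wide, 90 mm tall, bystander. Origin: centre of its underside.
Things that resemble listed ones, but are neither listed nor needed, are in the scene too. What is shaped like the gauge but turquoise is not meant.

How it is judged:
By the outcome, as a careful person would: the job done as asked, in the order asked, and still so for the second after the job is handed in, while the arm keeps its last pose, push and grip.
It also fails if it takes over 58 s, if anything falls off the work surface, if the arm or the gripper's body presses on something with over 40 N, if the wrist force passes 120 N, or if a joint passes its speed limit or range.

ROBOT

A 7-joint arm with a two-finger parallel gripper is mounted at the origin on a cart in front of the work surface, level with it; the furniture and walls round the work are solid. World frame = base frame: x ahead of the robot, y to its left, z up, the work surface at z = 0. Lengths are in m, angles in degrees, forces in N, time in s.
With the tool pointing down it reaches from about 0.4 to 0.925 m from the base axis. Payload 5.6 kg.
Tool frame: the origin (TCP) lies midway between the tips of the shut fingers; the grasp point (between the pads) lies 19 mm behind it; z points along the fingers, x is the direction in which the jaws open and shut, and the axes are right-handed (so a half turn about z gives the same grasp; the last joint's range is limited). The gripper opens to 85 mm and grips with 20 to 120 N. Pads are 22 mm wide; open, the fingers measure 114 mm over their backs; the gripper's body (76 mm by 85 mm) begins 54 mm behind the grasp point. The pads swing forward as they close: fully open they stand 13 mm farther back than shut.
Start: joints at [-66.578, 26.786, -0.665, 91.828, 0.344, 61.387, -3.226], TCP at [0.284, 0.585, 0.207] pointing down, gripper open.
Joint ranges: [-144.91, 144.91], [-17.63, 115.5], [-89.93, 88.59], [15.96, 139.68], [-74.01, 254.01], [8.47, 105.57], [-167.45, 167.45]. Speed limits (degrees/s): [147.25, 147.25, 180, 180, 180, 180, 180].

INTERFACE

Orientations are given as [roll, pitch, yaw] about the fixed x, y, z axes, in that order (R = Rz(yaw) Ry(pitch) Rx(roll)).
In Python, from plant import arm gives the robot as it stands.
- The arm moves only by the tool move_arm, never from a script. Its argument "rows" is a list of rows, each a list of 3 entries, a list of its own where there are three numbers: the shift along the tool's x, y, z normalised to -1 to 1, where 1 is 200 mm, then the turn, a rotation vector about the tool's x, y, z normalised to -1 to 1, where 1 is pi rad, then the opening, from -1 (shut) to 1 (fully open), so that 0 is half open. A call has 1 to 10 rows; each row shifts and turns the commanded pose from where the row before left it, along the tool's axes as they then stand; what a row does not reach is not made up. A row lasts 1/8 s, in which the tool goes at most 62.5 mm and 10.7 degrees, less where a joint would pass 70% of its speed; a pose out of reach is approached as far as the arm can. A call with a number of a shift or a turn outside -1 to 1 is refused whole. A call with a gripper value outside its range is refused whole. The fingers move at their own pace and stop on an object; "squeeze" is the grip in N (left out, the last holds). Time passes only in rows, so rows that do not move let the fingers close. It gives the time, the measured TCP pose, the force and the opening at its end, in the units of the state.
- arm.sense(): the state, without advancing time (a new reading comes with each control period).
- arm.get_image(name): name is "side" or "top"; returns a dict with "img" (480x640x3 uint8, red, green, blue), "K" (3x3 intrinsics, pixels), "distortion" ([k1, k2, p1, p2, k3] as OpenCV has them; the pictures are not rectified), "T" (4x4, takes a point from camera to world coordinates). Camera axes: x right, y down, z forward; pixel columns grow to the right and rows downward; lengths in m; the calibration is good to about 2 mm. A picture is of the moment at which its call begins. There is no depth.
- arm.job_done(): hands the job in, once; it reports no verdict.
The state is a dict: "time_s": time; "joint_positions": joint angles; "qvel": joint speeds; "joint_efforts": joint torques, N m; "ee_pos": TCP position; "tcp_rot": TCP orientation; "ft_force": force on the tool from outside, world axes, zero at the start; "moment": the same for the moment, N m; "gripper_width": finger opening in m.
Only numpy, scipy, OpenCV 4.12 (cv2) and the standard library are available. Lean on these libraries where they do the work, as an engineer would, in place of code of your own. Each camera call takes 0.05 s, during which the arm holds its last target. There are 200 camera calls.

## Working session

There is one attempt and no reset: what is moved stays moved. The work goes in short steps, Python scripts to look and compute and a tool call to move; the robot and the scene stay as the last step left them, time stands still between calls to the robot, and variables do not carry over. Pictures are saved under pics/ and viewed, about 8 in all and at most 12, crops included, and the job is handed in when it is done.

Besides the shell and the picture viewer there is one more tool, called after "Call:" as name(argument=value, ...), one argument or row to a line, values as JSON. move_arm: Moves the arm, as the interface text tells. Scaled input: -1 to 1 covers 200 mm each way for a shift and pi rad each way for a turn. Its arguments: {"type":"object","properties":{"rows":{"type":"array","items":{"type":"array"}},"squeeze":{"type":"number"}},"required":["rows"]}

```bash
ls; mkdir -p pics; python3 - <<'E'
from plant import arm
import cv2,numpy as np
s=arm.sense(); print(s)
for n in("side","top"):
    d=arm.get_image(n); cv2.imwrite(f"pics/{n}0.png",d["img"][:,:,::-1]); np.savez(f"{n}0.npz",**d); print(n,d["K"],d["distortion"],d["T"])
E
```

```text
pics
{'time_s': 0.0, 'joint_positions': array([-66.57742633,  26.83742732,  -0.66425048,  91.8828769 ,
         0.34410475,  61.38543459,  -3.22473326]), 'qvel': array([-0.13218819,  0.13340942,  0.02234126,  0.06725411,  0.08887914,
       -0.05489124, -0.05546124]), 'joint_efforts': array([-6.69955753e-04, -5.32375002e+01,  2.09175301e-02, -2.51305354e+01,
        1.12926326e-02,  7.68950820e-03,  1.03908317e-06]), 'ee_pos': array([0.28358457, 0.58419219, 0.20590807]), 'tcp_rot': array([1.79992267e+02, 1.03486621e-01, 6.41107398e+01]), 'ft_force': array([-0.2872017 ,  0.44952205,  0.4174715 ]), 'moment': array([ 0.08238145, -0.02057173,  0.03430439]), 'gripper_width': 0.08517313750546072}
side [[575.77437729   0.         323.03443549]
 [  0.         575.77437729 220.19155572]
 [  0.           0.           1.        ]] [-0.03908689  0.          0.          0.          0.        ] [[ 0.91842931 -0.13983239  0.37004662  0.08552135]
 [-0.39552465 -0.3409554   0.85282452 -0.99422147]
 [ 0.0069169  -0.9296216  -0.36845059  0.58369095]
 [ 0.          0.          0.          1.        ]]
top [[460.30731427   0.         327.99477362]
 [  0.         460.30731427 238.6401888 ]
 [  0.           0.           1.        ]] [-0.07457329  0.          0.          0.          0.        ] [[-0.0089158  -0.98255889  0.18573782  0.37369099]
 [-0.999853    0.01148008  0.01273497  0.10326583]
 [-0.01464514 -0.18559698 -0.98251681  1.11776771]
 [ 0.          0.          0.          1.        ]]
```

View pics/side0.png

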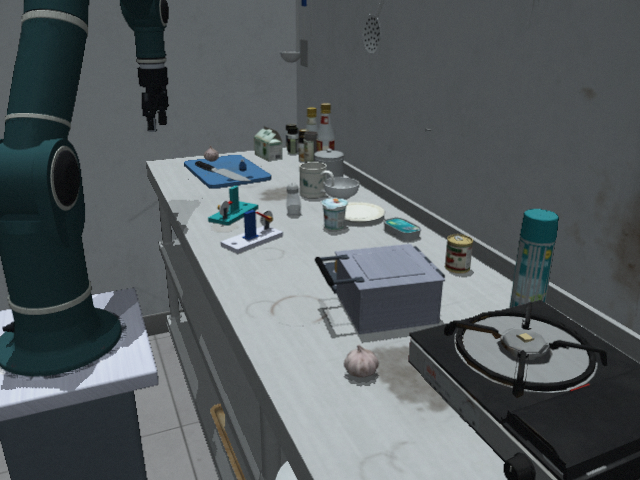

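View pics/top0.png

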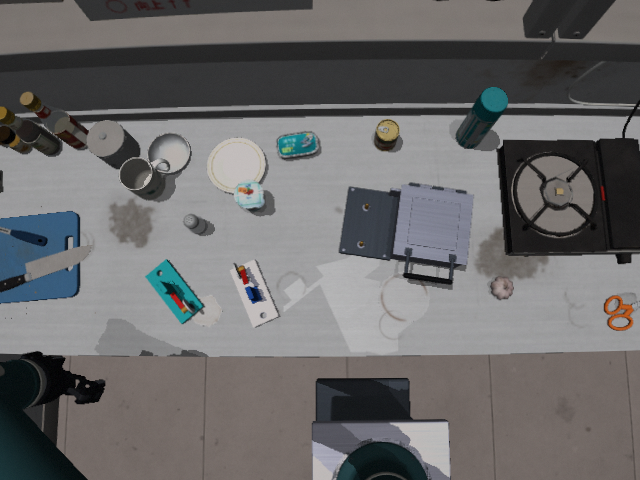

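The side view shows the white gauge with its blue fin near (250,232) and the bin near (390,290). In the top view the gauge is near (253,292), the bin near (433,225), and the shelf pins near (365,207) and (361,243). The turquoise look-alike is at (175,292). Next I'll enlarge these areas.

```bash
python3 - <<'E'
import cv2,numpy as np
t=cv2.imread("pics/top0.png"); s=cv2.imread("pics/side0.png")
a=cv2.resize(t[250:335,220:290],None,fx=6,fy=6,interpolation=cv2.INTER_CUBIC)  #420x510
b=cv2.resize(t[175:290,335:480],None,fx=5,fy=5,interpolation=cv2.INTER_CUBIC) #725x575
c=cv2.resize(s[195:255,210:290],None,fx=8,fy=8,interpolation=cv2.INTER_CUBIC) #640x480
def g(im,f,x0,y0):
    for x in range(0,im.shape[1],10*f):cv2.putText(im,str(x0+x//f),(x,10),0,.35,(0,0,255),1);cv2.line(im,(x,12),(x,18),(0,0,255),1)
    for y in range(0,im.shape[0],10*f):cv2.putText(im,str(y0+y//f),(0,y+4),0,.35,(0,0,255),1);cv2.line(im,(24,y),(30,y),(0,0,255),1)
g(a,6,220,250);g(b,5,335,175);g(c,8,210,195)
cv2.imwrite("pics/c1.png",b)
cv2.imwrite("pics/c2.png",np.hstack([a,cv2.resize(c,None,fx=.59,fy=.59)[:0+510] if 0 else np.pad(cv2.resize(c,(380,285)),((0,225),(0,0),(0,0)))]))
E
```

```text
(no output)
```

View pics/c1.png

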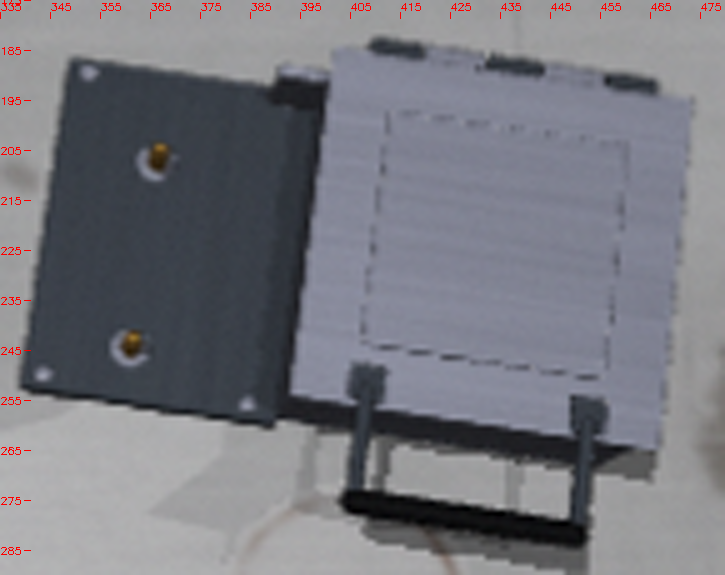

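View pics/c2.png

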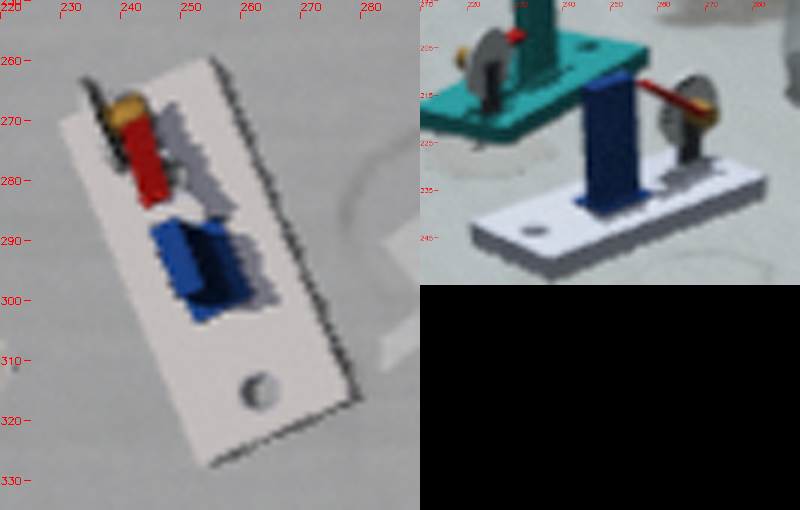

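Crop 1 shows the pins at crop pixels (160,147) and (133,337), and the bar ends at (343,500) and (585,536). Crop 2 shows the plate corners (62,122), (210,58), (355,398) and (205,467), the hole at (260,392), and the fin top around (179,259). Next I'll fit the poses of both.

```bash
cat > h.py <<'E'
import cv2,numpy as np
from scipy.optimize import least_squares
def cam(n):
    d=np.load(n+".npz"); return d["K"],d["distortion"],np.linalg.inv(d["T"])
def proj(c,P):
    K,D,Ti=c
    return cv2.projectPoints(np.asarray(P,float).reshape(-1,1,3),cv2.Rodrigues(Ti[:3,:3])[0],Ti[:3,3],K,D)[0].reshape(-1,2)
def place(p,P,z=0):
    x,y,a=p[:3]; c,s=np.cos(a),np.sin(a); P=np.asarray(P,float)/1000
    return np.c_[x+c*P[:,0]-s*P[:,1],y+s*P[:,0]+c*P[:,1],P[:,2]+z]
def fit(obs,p0,z=0):
    # obs: list of (cam, pts mm, pix)
    f=lambda p:np.concatenate([(proj(c,place(p,P,z))-uv).ravel() for c,P,uv in obs])
    r=least_squares(f,p0,loss="soft_l1"); return r.x,f(r.x).reshape(-1,2)
def pix(uv,x0,y0,f): return (np.array(uv,float)+.5)/f-.5+[x0,y0]
E
python3 - <<'E'
from h import *
T=cam("top0");S=cam("side0")
bp=[[36,155,42],[-58,155,42],[85,206,12],[-85,206,12],[-85,80,12],[82,84,94],[82,-84,94],[-84,-84,94],[-84,84,94],[-127,50,97],[-127,-50,97]]
bu=pix([(160,147),(133,337),(70,57),(20,388),(273,427),(331,47),(693,98),(658,448),(290,392),(343,500),(585,536)],335,175,5)
p,r=fit([(T,bp,bu)],[.45,-.1,0]); print("bin",p,np.degrees(p[2]));print(r.round(1))
gp=[[75,33,12],[75,-33,12],[-75,-33,12],[-75,33,12],[-58,0,12],[10,6,81],[10,-6,81],[-20,-6,81],[-20,6,81]]
gu=pix([(62,122),(210,58),(355,398),(205,467),(260,392),(152,232),(178,218),(205,288),(182,300)],220,250,6)
g,r=fit([(T,gp,gu)],[.3,.25,.3]); print("gauge",g,np.degrees(g[2]));print(r.round(1))
su=[((710-420)/4.75+210,115/4.75+195),((638-420)/4.75+210,82/4.75+195)]
print("side pivot", proj(S,place(g,[[60,0,42]])),su)
for a in(.6,.7,.8,.9,1.0):print(a,proj(S,place(g,[[60-50*np.cos(a),0,42+50*np.sin(a)]])),proj(T,place(g,[[60-50*np.cos(a),0,42+50*np.sin(a)]])))
b=place(p,[[0,155,12],[-127,0,97]]);print("seat,bar",b)
print("fin",place(g,[[-5,0,60]]))
E
```

```text
bin [ 0.6004001  -0.12404032 -0.15945869] -9.136309775841251
[[ 0.   0.2]
 [ 0.1  0.1]
 [-0.4 -0.4]
 [-0.3 -0.1]
 [ 0.5 -0.4]
 [ 0.3 -0.3]
 [-0.2 -0. ]
 [ 0.2  0.5]
 [-0.3  0.8]
 [ 2.   0.1]
 [-1.9 -0.5]]
gauge [0.4521755  0.29681055 0.41376581] 23.707034473315435
[[-0.2  0.2]
 [ 0.  -0.2]
 [ 0.   0.1]
 [-0.4 -0. ]
 [ 0.4  0.2]
 [-0.4 -0.5]
 [ 0.2 -0.3]
 [ 0.8  0.2]
 [-0.3  0.3]]
side pivot [[269.76136369 218.71329035]] [(271.0526315789474, 219.21052631578948), (255.89473684210526, 212.26315789473685)]
0.6 [[257.16644211 212.55197437]] [[246.42566988 283.56956909]]
0.7 [[258.02877625 210.75549893]] [[245.59289966 282.20306208]]
0.8 [[259.0104491  209.04249165]] [[244.71842929 280.68806097]]
0.9 [[260.10066357 207.43120898]] [[243.81171767 279.04020387]]
1.0 [[261.28742453 205.93865364]] [[242.8827715  277.27703502]]
seat,bar [[ 0.62501159  0.02899326  0.012     ]
 [ 0.4750113  -0.10387478  0.097     ]]
fin [[0.44759743 0.29480025 0.06      ]]
```

```bash
cat >> h.py <<'E'
from scipy.spatial.transform import Rotation as Ro, Slerp
def rows(p1,rpy1,n,p0=None,rpy0=None):
    if p0 is None:
        from plant import arm
        s=arm.sense(); p0,rpy0=s["ee_pos"],s["tcp_rot"]
        print("now",np.round(p0,4),np.round(rpy0,1),s["ft_force"].round(1),s["gripper_width"],s["time_s"])
    R0,R1=Ro.from_euler("xyz",rpy0,True),Ro.from_euler("xyz",rpy1,True)
    d=(R0.inv()*R1).as_rotvec()/n; p0,p1=np.array(p0),np.array(p1)
    for i in range(n):
        R=R0*Ro.from_rotvec(d*i)
        print((R.inv().apply((p1-p0)/n)/.2).round(3).tolist(),(d/np.pi).round(4).tolist())
E
python3 -c "
from h import *
rows([.4476,.2948,.13],[180,0,113.7],8)"
```

```text
now [0.2836 0.5842 0.206 ] [1.80e+02 1.00e-01 6.41e+01] [-0.1  0.4 -0.1] 0.08519145273254942 0.1
[-0.118, 0.171, 0.048] [-0.0, 0.0001, -0.0344]
[-0.136, 0.157, 0.048] [-0.0, 0.0001, -0.0344]
[-0.152, 0.142, 0.048] [-0.0, 0.0001, -0.0344]
[-0.166, 0.125, 0.048] [-0.0, 0.0001, -0.0344]
[-0.179, 0.106, 0.048] [-0.0, 0.0001, -0.0344]
[-0.189, 0.086, 0.048] [-0.0, 0.0001, -0.0344]
[-0.197, 0.065, 0.048] [-0.0, 0.0001, -0.0344]
[-0.203, 0.043, 0.048] [-0.0, 0.0001, -0.0344]
```

Call:
move_arm(
  rows=[
    [[-0.118,0.171,0.048],[0,0,-0.0344],1],
    [[-0.136,0.157,0.048],[0,0,-0.0344],1],
    [[-0.152,0.142,0.048],[0,0,-0.0344],1],
    [[-0.166,0.125,0.048],[0,0,-0.0344],1],
    [[-0.179,0.106,0.048],[0,0,-0.0344],1],
    [[-0.189,0.086,0.048],[0,0,-0.0344],1],
    [[-0.197,0.065,0.048],[0,0,-0.0344],1],
    [[-0.203,0.043,0.048],[0,0,-0.0344],1],
    [[0,0,0],[0,0,0],1],
    [[0,0,0],[0,0,0],1],
  ],
  squeeze=50,
)

```text
time_s: 1.35
ee_pos: [0.4472, 0.296, 0.13]
tcp_rot: [-180.0, -0.0, 113.6]
ft_force: [0.8, -0.5, 0.4]
gripper_width: 0.0854
```

```bash
python3 -c "
from h import *
rows([.4476,.2948,.031],[180,0,113.7],4)"
```

```text
now [0.4472 0.296  0.13  ] [-180.    -0.   113.6] [ 0.8 -0.5  0.4] 0.0853789865514805 1.35
[-0.002, -0.0, 0.124] [-0.0, -0.0, -0.0001]
[-0.002, -0.0, 0.124] [-0.0, -0.0, -0.0001]
[-0.002, -0.0, 0.124] [-0.0, -0.0, -0.0001]
[-0.002, -0.0, 0.124] [-0.0, -0.0, -0.0001]
```

Call:
move_arm(
  rows=[
    [[-0.002,0,0.124],[0,0,0],1],
    [[-0.002,0,0.124],[0,0,0],1],
    [[-0.002,0,0.124],[0,0,0],1],
    [[0,0,0.124],[0,0,0],1],
    [[0,0,0],[0,0,0],1],
    [[0,0,0],[0,0,0],-1],
    [[0,0,0],[0,0,0],-1],
    [[0,0,0],[0,0,0],-1],
    [[0,0,0],[0,0,0],-1],
    [[0,0,0],[0,0,0],-1],
  ],
  squeeze=60,
)

```text
time_s: 2.6
ee_pos: [0.4481, 0.2948, 0.0312]
tcp_rot: [180.0, -0.0, 113.7]
ft_force: [-1.1, 1.4, 2.5]
gripper_width: 0.0108
```

Call:
move_arm(
  rows=[
    [[0,0,0],[0,0,0],-1],
    [[0,0,0],[0,0,0],-1],
    [[0,0,0],[0,0,0],-1],
  ],
)

```text
time_s: 2.98
ee_pos: [0.4481, 0.2948, 0.0312]
tcp_rot: [180.0, -0.0, 113.7]
ft_force: [-1.2, 1.7, 4.0]
gripper_width: 0.0108
```

```bash
python3 -c "
from h import *
p=[.6004,-.1240,-.15946]
f=place(p,[[-5,155,0]])[0];print(f)
P=[.4481,.2948,.1312];
rows([f[0],f[1],.1012],[180,0,90-9.136],7,P,[180,0,113.7])"
```

```text
[0.62007512 0.02982747 0.        ]
[-0.223, 0.036, 0.021] [-0.0, -0.0, 0.0261]
[-0.219, 0.054, 0.021] [-0.0, -0.0, 0.0261]
[-0.214, 0.072, 0.021] [-0.0, -0.0, 0.0261]
[-0.207, 0.089, 0.021] [-0.0, -0.0, 0.0261]
[-0.199, 0.106, 0.021] [-0.0, -0.0, 0.0261]
[-0.19, 0.122, 0.021] [-0.0, -0.0, 0.0261]
[-0.179, 0.137, 0.021] [-0.0, -0.0, 0.0261]
```

Call:
move_arm(
  rows=[
    [[0,0,-0.1],[0,0,0],-1],
    [[0,0,-0.2],[0,0,0],-1],
    [[0,0,-0.2],[0,0,0],-1],
    [[0,0,0],[0,0,0],-1],
  ],
)

```text
time_s: 3.48
ee_pos: [0.4496, 0.2949, 0.133]
tcp_rot: [179.7, -0.0, 113.6]
ft_force: [0.1, -0.3, -3.7]
gripper_width: 0.0108
```

Call:
move_arm(
  rows=[
    [[-0.113,0.013,0.011],[0,0,0],-1],
    [[-0.222,0.027,0.021],[0,0,0.0305],-1],
    [[-0.218,0.049,0.021],[0,0,0.0305],-1],
    [[-0.212,0.07,0.021],[0,0,0.0305],-1],
    [[-0.204,0.091,0.021],[0,0,0.0305],-1],
    [[-0.194,0.11,0.021],[0,0,0.0305],-1],
    [[-0.183,0.129,0.021],[0,0,0.0305],-1],
    [[-0.085,0.075,0.011],[0,0,0],-1],
    [[0,0,0],[0,0,0],-1],
    [[0,0,0],[0,0,0],-1],
  ],
)

```text
time_s: 4.72
ee_pos: [0.6085, 0.0278, 0.1004]
tcp_rot: [-179.9, -0.0, 80.9]
ft_force: [-0.1, 0.1, -3.3]
gripper_width: 0.011
```

```bash
python3 - <<'E'
from h import *
from plant import arm
rows([.6201,.0298,.1012],[180,0,80.86],1)
for n,b in(("top",(320,170,80,105)),("side",(230,180,120,100))):
    d=arm.get_image(n); np.savez(n+"1.npz",**d); x,y,w,h=b
    im=d["img"][:,:,::-1].copy(); cv2.imwrite(f"pics/{n}1.png",im)
T=cv2.imread("pics/top1.png")[165:275,325:415]; S=cv2.imread("pics/side1.png")[170:310,270:390]
a=cv2.resize(T,None,fx=5,fy=5,interpolation=cv2.INTER_CUBIC); b=cv2.resize(S,(340,397),interpolation=cv2.INTER_CUBIC)
cv2.imwrite("pics/d1.png",np.hstack([a,np.pad(b,((0,550-397),(0,0),(0,0)))]))
E
```

```text
now [0.6085 0.0278 0.1004] [-179.9   -0.    80.9] [-0.1  0.1 -3.3] 0.010953564515988288 4.725
[0.019, 0.056, -0.004] [-0.0008, -0.0003, 0.0]
```

View pics/d1.png

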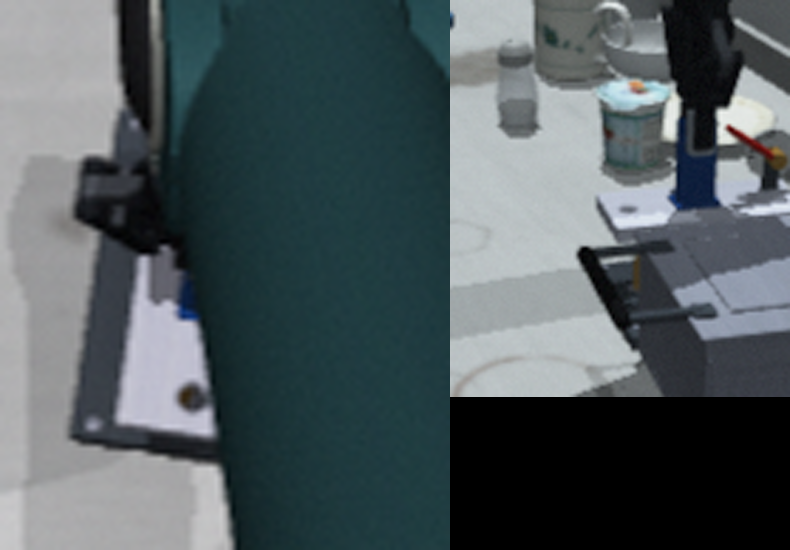

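The top view shows the near hole over its pin at crop pixel (192,397). The side view shows the hole at (628,209). I'll compare both with predictions from the grasp.

```bash
python3 - <<'E'
from h import *
T=cam("top1");S=cam("side1")
g0=np.array([.45218,.29681,.41377]); tc0=np.array([.4481,.2948]); tc1=np.array([.6085,.0278]); dy=np.radians(80.9-113.7)
c,s=np.cos(dy),np.sin(dy); o=np.array([[c,-s],[s,c]])@(g0[:2]-tc0)
g=np.r_[tc1+o,g0[2]+dy]; z=.1004-.0312; print(g,np.degrees(g[2]))
for C in(T,S):print(proj(C,place(g,[[-58,0,12],[-75,33,12],[-75,33,0]],z)))
print(pix([(192,397),(115,425)],325,165,5), (628-450)/2.833+270,170+209/2.833)
seat=place([.6004,-.1240,-.15946],[[0,155,12]])[0]
dd=seat[:2]-g[:2]; R=Ro.from_euler("xyz",[180,0,80.9],True); print(dd,R.inv().apply([dd[0],dd[1],0])/.2, -9.136-np.degrees(g[2]))
E
```

```text
[ 0.61301835  0.02727937 -0.15869799] -9.092725310871922
[[363.16431188 244.21343675]
 [347.81392655 249.38622199]
 [347.66989599 250.23242252]]
[[332.6783046  243.42411003]
 [321.28571035 238.20954584]
 [321.25417121 243.21007756]]
[[363.  244. ]
 [347.6 249.6]] 332.830921284857 243.7733851041299
[0.01199334 0.00175417] [1.81446883e-02 5.78247763e-02 7.08149272e-18] -0.043274689128077526
```

Call:
move_arm(
  rows=[
    [[0.018,0.058,0],[0,0,0],-1],
    [[0,0,0.06],[0,0,0],-1],
    [[0,0,0.06],[0,0,0],-1],
    [[0,0,0],[0,0,0],-1],
    [[0,0,0],[0,0,0],-1],
    [[0,0,0],[0,0,0],-1],
  ],
)

```text
time_s: 5.58
ee_pos: [0.6221, 0.0274, 0.0777]
tcp_rot: [180.0, -0.0, 80.7]
ft_force: [-0.2, -0.4, -3.3]
gripper_width: 0.0108
```

```bash
python3 - <<'E'
from h import *
from plant import arm
d=arm.get_image("top"); np.savez("top2.npz",**d); im=d["img"][:,:,::-1]
cv2.imwrite("pics/t2.png",cv2.resize(im[175:275,325:385],None,fx=6,fy=6,interpolation=cv2.INTER_CUBIC))
rows([.6205,.02955,.045+.0312],[180,0,80.86],1)
E
```

```text
now [0.6221 0.0275 0.0777] [180.   -0.   80.7] [ 0.1  0.  -2.7] 0.010875764965376487 5.625
[0.009, -0.009, 0.008] [0.0002, -0.0001, -0.0009]
```

View pics/t2.png

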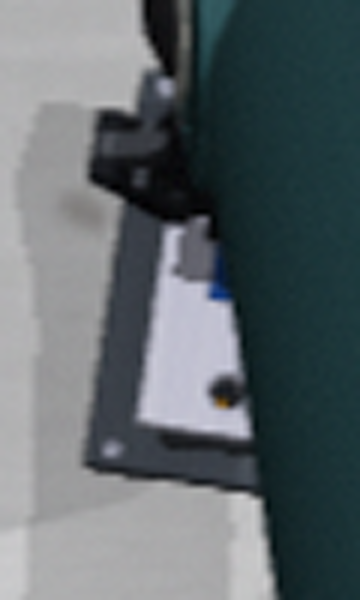

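The hole is at (224,391) and the pin tip at (221,402), so the pin shows through the near side of the hole. I'll compare this with the aligned prediction.

```bash
python3 - <<'E'
from h import *
T=cam("top2"); b=[.6004,-.1240,-.15946]; z=.0777-.0312-.012
print("aligned",proj(T,place(b,[[-58,155,24],[-75,188,24],[-75,188,12]],z)), "pin",proj(T,place(b,[[-58,155,42]])))
print("obs",pix([(224,391),(137,423)],325,175,6),pix([(221,402)],325,175,6))
print("1px mm",1/np.linalg.norm(np.diff(proj(T,[[.6,0,.06],[.601,0,.06]]),axis=0)))
E
```

```text
aligned [[361.6909564  240.85468571]
 [346.68414726 245.89191771]
 [346.5556753  246.7569801 ]] pin [[361.29282439 242.11197612]]
obs [[361.91666667 239.75      ]
 [347.41666667 245.08333333]] [[361.41666667 241.58333333]]
1px mm 2.4010754841321997
```

Call:
move_arm(
  rows=[
    [[0.009,-0.008,0.007],[0,0,-0.0005],-1],
    [[0,0,0],[0,0,0],-1],
    [[0,0,0],[0,0,0],-1],
    [[0,0,0],[0,0,0],-1],
  ],
)

```text
time_s: 6.12
ee_pos: [0.6205, 0.0295, 0.0759]
tcp_rot: [180.0, -0.0, 80.8]
ft_force: [0.3, 0.5, -3.3]
gripper_width: 0.0108
```

Call:
move_arm(
  rows=[
    [[0,0,0.02],[0,0,0],-1],
    [[0,0,0.02],[0,0,0],-1],
    [[0,0,0.02],[0,0,0],-1],
    [[0,0,0],[0,0,0],-1],
    [[0,0,0],[0,0,0],-1],
  ],
)

```text
time_s: 6.75
ee_pos: [0.6206, 0.0295, 0.0639]
tcp_rot: [180.0, -0.0, 80.8]
ft_force: [0.5, 0.3, -2.6]
gripper_width: 0.011
```

Call:
move_arm(
  rows=[
    [[0,0,0.02],[0,0,0],-1],
    [[0,0,0.02],[0,0,0],-1],
    [[0,0,0.02],[0,0,0],-1],
    [[0,0,0.02],[0,0,0],-1],
    [[0,0,0.01],[0,0,0],-1],
    [[0,0,0],[0,0,0],-1],
    [[0,0,0],[0,0,0],-1],
  ],
)

```text
time_s: 7.62
ee_pos: [0.6206, 0.0295, 0.046]
tcp_rot: [180.0, -0.0, 80.8]
ft_force: [-0.2, 0.0, -3.4]
gripper_width: 0.0108
```

Call:
move_arm(
  rows=[
    [[0,0,0.008],[0,0,0],-1],
    [[0,0,0.005],[0,0,0],-1],
    [[0,0,0.003],[0,0,0],-1],
    [[0,0,0],[0,0,0],-1],
    [[0,0,0],[0,0,0],-1],
  ],
)

```text
time_s: 8.25
ee_pos: [0.6205, 0.0297, 0.0432]
tcp_rot: [180.0, -0.0, 80.8]
ft_force: [-2.6, 0.2, 4.9]
gripper_width: 0.0113
```

Call:
move_arm(
  rows=[
    [[0,0,0],[0,0,0],0],
    [[0,0,0],[0,0,0],0],
    [[0,0,0],[0,0,0],0],
    [[0,0,0],[0,0,0],0],
    [[0,0,-0.05],[0,0,0],0],
    [[0,0,-0.2],[0,0,0],0],
    [[0,0,-0.25],[0,0,0],0],
    [[0,0,-0.25],[0,0,0],0],
    [[0,0,0],[0,0,0],0],
    [[0,0,0],[0,0,0],0],
  ],
)

```text
time_s: 9.5
ee_pos: [0.6202, 0.0296, 0.1929]
tcp_rot: [180.0, -0.0, 80.8]
ft_force: [-0.8, -0.5, -0.0]
gripper_width: 0.0425
```

```bash
python3 -c "
from h import *
b=place([.6004,-.1240,-.15946],[[-127,0,97]])[0];print(b)
rows([b[0],b[1],.16],[180,0,-9.14],9)"
```

```text
[ 0.47501123 -0.10383429  0.097     ]
now [0.6202 0.0296 0.1929] [180.   -0.   80.8] [-0.8 -0.5 -0. ] 0.04254651462369274 9.5
[-0.086, -0.068, 0.018] [-0.0, -0.0, 0.0555]
[-0.096, -0.052, 0.018] [-0.0, -0.0, 0.0555]
[-0.104, -0.034, 0.018] [-0.0, -0.0, 0.0555]
[-0.108, -0.016, 0.018] [-0.0, -0.0, 0.0555]
[-0.109, 0.003, 0.018] [-0.0, -0.0, 0.0555]
[-0.107, 0.022, 0.018] [-0.0, -0.0, 0.0555]
[-0.102, 0.041, 0.018] [-0.0, -0.0, 0.0555]
[-0.093, 0.058, 0.018] [-0.0, -0.0, 0.0555]
[-0.082, 0.073, 0.018] [-0.0, -0.0, 0.0555]
```

Call:
move_arm(
  rows=[
    [[-0.086,-0.068,0.018],[0,0,0.0555],-0.15],
    [[-0.096,-0.052,0.018],[0,0,0.0555],-0.15],
    [[-0.104,-0.034,0.018],[0,0,0.0555],-0.15],
    [[-0.108,-0.016,0.018],[0,0,0.0555],-0.15],
    [[-0.109,0.003,0.018],[0,0,0.0555],-0.15],
    [[-0.107,0.022,0.018],[0,0,0.0555],-0.15],
    [[-0.102,0.041,0.018],[0,0,0.0555],-0.15],
    [[-0.093,0.058,0.018],[0,0,0.0555],-0.15],
    [[-0.082,0.073,0.018],[0,0,0.0555],-0.15],
    [[0,0,0],[0,0,0],-0.15],
  ],
)

```text
time_s: 10.75
ee_pos: [0.4733, -0.1044, 0.159]
tcp_rot: [180.0, 0.2, -9.2]
ft_force: [0.1, 0.4, 0.6]
gripper_width: 0.0362
```

```bash
python3 - <<'E'
from h import *
from plant import arm
d=arm.get_image("side"); np.savez("side3.npz",**d); im=d["img"][:,:,::-1]
cv2.imwrite("pics/s3.png",cv2.resize(im[195:275,300:400],None,fx=7,fy=7,interpolation=cv2.INTER_CUBIC))
rows([.4750,-.1038,.16],[180,0,-9.14],1)
S=cam("side3"); b=[.6004,-.1240,-.15946]
print(pix([(0,0)],300,195,7))
q=lambda P:(proj(S,place(b,P))-[300,195]+.5)*7-.5
print("pivot",q([[60,155,54]]),"holes/pinbase",q([[-58,155,24],[36,155,24]]),"plate corners",q([[-75,188,24],[-75,122,24],[75,122,24],[-75,122,12]]))
print("barends",q([[-127,50,97],[-127,-50,97]]))
for a in np.arange(.55,1.06,.1):print(round(a,2),q([[60-50*np.cos(a),155,54+50*np.sin(a)]]))
E
```

```text
now [ 0.4746 -0.1036  0.1595] [ 1.8e+02  1.0e-01 -9.0e+00] [-0.5 -0.4 -0.1] 0.036582813688180824 10.8
[0.002, 0.001, -0.003] [0.0001, 0.0006, 0.0008]
[[299.57142857 194.57142857]]
pivot [[620.94838106 377.57166095]] holes/pinbase [[261.86828272 500.51361224]
 [545.50927684 470.3354385 ]] plate corners [[183.27207857 461.60734302]
 [237.01775751 552.66656421]
 [697.55950962 502.24592835]
 [236.48208776 587.66899632]]
barends [[128.32854493 452.49656032]
 [220.20413965 615.4202533 ]]
0.55 [[496.72074181 314.52703428]]
0.65 [[505.78232499 301.6098524 ]]
0.75 [[516.02472989 289.44884756]]
0.85 [[527.34224607 278.17287611]]
0.95 [[539.61704829 267.90137402]]
1.05 [[552.72056919 258.74288033]]
```

View pics/s3.png

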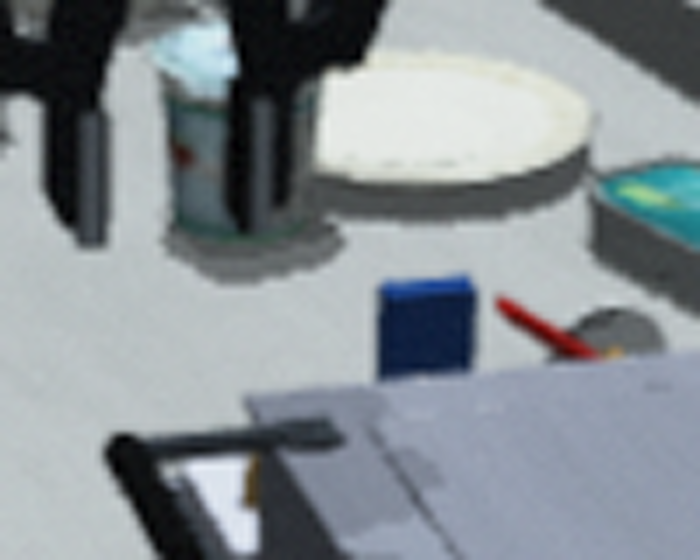

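The pointer tip is near (500,302) in this crop, with the blade running to about (595,355). That puts its angle near 0.6. I'll refine it with a silhouette fit over the images I already have.

```bash
cat > ptr.py <<'E'
from h import *
def fitptr(name,pose,z,win,verbose=1):
    d=np.load(name+".npz"); C=cam(name); x0,y0,w,h=win
    im=d["img"][y0:y0+h,x0:x0+w].astype(float)
    R=np.clip(im[...,0]-np.maximum(im[...,1],im[...,2])-15,0,None)
    # drop orange/brass: green clearly above blue
    br=(im[...,1]-im[...,2])>20; R[br]=0
    n,l,st,_=cv2.connectedComponentsWithStats((R>20).astype(np.uint8)); k=1+np.argmax(st[1:,4]); R*=cv2.dilate((l==k).astype(np.uint8),np.ones((3,3)))
    R=np.clip(R/np.percentile(R[l==k],60),0,1); F=8
    def ren(q):
        a,dx,dy,l0=q; c,s=np.cos(a),np.sin(a)
        B=np.array([[-u,v,t] for u in(l0,50) for v in(-6,6) for t in(-2.5,2.5)])
        P=np.c_[60+B[:,0]*c+B[:,2]*s, B[:,1], 42-B[:,0]*s+B[:,2]*c]
        uv=((proj(C,place(pose,P,z))+[dx-x0,dy-y0]+.5)*F-.5)
        m=np.zeros((h*F,w*F),np.uint8); cv2.fillConvexPoly(m,np.round(cv2.convexHull(uv.astype(np.float32))*16).astype(int),255,shift=4)
        return cv2.resize(m,(w,h),interpolation=cv2.INTER_AREA)/255.
    from scipy.optimize import minimize
    f=lambda q:((ren(q)-R)**2).sum()+.05*(q[1]**2+q[2]**2)
    best=min((minimize(f,[a,0,0,12],method="Nelder-Mead",options=dict(initial_simplex=np.array([[a,0,0,12],[a+.1,0,0,12],[a,.7,0,12],[a,0,.7,12],[a,0,0,20]]),maxiter=600)) for a in(.55,.7,.85,1.)),key=lambda r:r.fun)
    print(name,best.x.round(3),"cost",round(best.fun,2),"redarea",round(R.sum(),1),[round(min(minimize(lambda q:f([a,*q]),best.x[1:],method="Nelder-Mead").fun,99),2) for a in (.5,.6,.7,.8,.9)])
E
python3 - <<'E'
from ptr import *
g=[.45218,.29681,.41377]; b=[.6004,-.1240,-.15946]; s=place(b,[[0,155,0]])[0]; gs=[s[0],s[1],b[2]]
fitptr("side0",g,0,(248,204,30,24)); fitptr("top0",g,0,(232,258,22,32)); fitptr("side3",gs,.012,(364,232,30,22))
E
```

```text
side0 [ 0.619  0.538  0.418 10.731] cost 5.52 redarea 24.6 [np.float64(9.55), np.float64(6.64), np.float64(10.33), np.float64(21.55), np.float64(15.81)]
top0 [ 0.688 -0.424  0.081  7.36 ] cost 5.4 redarea 65.4 [np.float64(16.79), np.float64(10.48), np.float64(5.61), np.float64(11.16), np.float64(19.86)]
side3 [ 6.4100e-01 -1.6000e-02  1.6200e-01  2.0261e+01] cost 7.84 redarea 32.4 [np.float64(31.1), np.float64(14.28), np.float64(18.7), np.float64(46.65), np.float64(31.92)]
```

Call:
move_arm(
  rows=[
    [[0.002,0.001,0.13],[0,0,0],-0.15],
    [[0,0,0.13],[0,0,0],-0.15],
    [[0,0,0.13],[0,0,0],-0.15],
    [[0,0,0],[0,0,0],-0.15],
    [[0,0,0],[0,0,0],-1],
    [[0,0,0],[0,0,0],-1],
    [[0,0,0],[0,0,0],-1],
    [[0,0,0],[0,0,0],-1],
    [[0,0,0],[0,0,0],-1],
  ],
  squeeze=50,
)

```text
time_s: 11.92
ee_pos: [0.4758, -0.1039, 0.0825]
tcp_rot: [-180.0, -0.0, -9.1]
ft_force: [0.0, -0.5, -0.6]
gripper_width: 0.0003
```

The fingers shut to 0.3 mm, so they seem to have missed the bar. I'll take a picture.

```bash
python3 - <<'E'
from h import *
from plant import arm
print({k:np.round(v,3) for k,v in arm.sense().items() if k in("gripper_width","ee_pos","ft_force")})
d=arm.get_image("side"); np.savez("side4.npz",**d); im=d["img"][:,:,::-1]
cv2.imwrite("pics/s4.png",cv2.resize(im[190:340,280:450],None,fx=4,fy=4,interpolation=cv2.INTER_CUBIC))
S=cam("side4");q=(proj(S,[[.4758,-.1039,.0825],[.4758,-.1039,.1015]])-[280,190]+.5)*4;print(q)
b=[.6004,-.1240,-.15946];print((proj(S,place(b,[[-127,50,97],[-127,0,97],[-127,-50,97]]))-[280,190]+.5)*4)
E
```

```text
{'ee_pos': array([ 0.476, -0.104,  0.082]), 'ft_force': array([ 0.043, -0.532, -0.579]), 'gripper_width': np.float64(0.0)}
[[180.1294393  350.76042545]
 [180.44872632 314.65421866]]
[[153.61631139 278.85517732]
 [178.77842777 323.47940565]
 [206.11665123 371.95443046]]
```

View pics/s4.png

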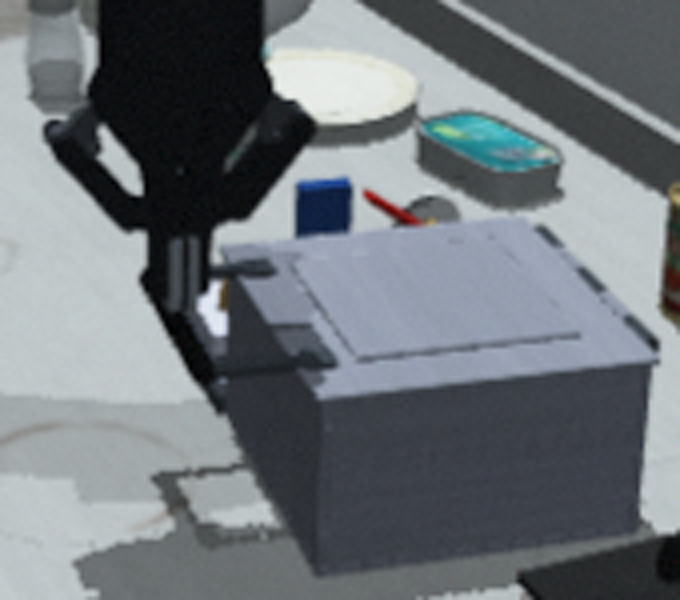

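The lid is still closed and the finger tips end near (180,310), apparently at or above the bar. The predicted tip position is (180,351). I'll check the tip height against the s3 view.

```bash
python3 - <<'E'
from h import *
S=cam("side3"); R=Ro.from_euler("xyz",[180,0,-9],True)
for r in(0,.005,.01,.015,.02,.03):
    P=[np.array([.4746,-.1036,.1595+r])+R.apply([dx,11*sy/1000,0]) for dx in(-.018,.018) for sy in(-1,1)]
    print(r,((proj(S,P)-[300,195]+.5)*7-.5).round(0).tolist())
S=cam("side4")
im=np.load("side4.npz")["img"]
for y in range(258,296,2): print(y,[int(v) for v in im[y,312:340].mean(1)])
E
```

```text
0 [[96.0, 307.0], [116.0, 340.0], [228.0, 295.0], [250.0, 327.0]]
0.005 [[96.0, 290.0], [116.0, 323.0], [228.0, 278.0], [250.0, 310.0]]
0.01 [[96.0, 273.0], [116.0, 305.0], [228.0, 260.0], [250.0, 292.0]]
0.015 [[96.0, 255.0], [116.0, 287.0], [228.0, 243.0], [250.0, 274.0]]
0.02 [[96.0, 237.0], [116.0, 269.0], [229.0, 225.0], [251.0, 257.0]]
0.03 [[96.0, 202.0], [116.0, 233.0], [229.0, 190.0], [251.0, 221.0]]
258 [198, 198, 171, 92, 13, 12, 13, 14, 13, 18, 51, 73, 74, 55, 31, 58, 74, 57, 20, 15, 23, 36, 35, 36, 32, 31, 31, 47]
260 [199, 198, 154, 45, 14, 14, 15, 16, 19, 19, 52, 72, 77, 54, 27, 59, 74, 56, 21, 13, 99, 161, 164, 124, 76, 54, 48, 58]
262 [199, 196, 197, 150, 36, 13, 10, 15, 17, 21, 48, 72, 74, 54, 27, 57, 75, 57, 24, 45, 172, 229, 196, 104, 59, 54, 50, 53]
264 [198, 198, 198, 197, 158, 68, 12, 15, 19, 27, 53, 74, 72, 50, 30, 59, 76, 125, 182, 217, 228, 230, 188, 78, 55, 52, 49, 48]
266 [195, 200, 201, 200, 199, 175, 101, 9, 20, 38, 62, 74, 66, 41, 33, 58, 73, 160, 218, 228, 228, 214, 151, 67, 59, 52, 50, 48]
268 [198, 198, 200, 198, 200, 199, 174, 100, 11, 13, 22, 24, 9
[... 1093 characters left out ...]
7, 40, 41]
286 [198, 198, 197, 197, 196, 200, 200, 197, 198, 198, 197, 195, 197, 197, 198, 196, 184, 132, 58, 25, 37, 59, 64, 66, 60, 51, 50, 50]
288 [197, 197, 198, 194, 195, 195, 195, 199, 198, 197, 198, 197, 198, 196, 195, 196, 194, 196, 173, 105, 33, 39, 52, 59, 53, 50, 50, 52]
290 [186, 190, 190, 188, 188, 187, 190, 188, 187, 189, 188, 188, 192, 180, 168, 168, 168, 167, 167, 145, 89, 31, 27, 34, 42, 52, 50, 51]
292 [169, 165, 168, 171, 171, 170, 168, 170, 169, 170, 166, 167, 170, 169, 170, 171, 169, 168, 169, 167, 167, 126, 38, 40, 44, 50, 50, 49]
294 [167, 166, 168, 168, 167, 170, 169, 171, 166, 170, 167, 169, 169, 170, 169, 170, 169, 169, 167, 168, 167, 166, 146, 144, 136, 66, 55, 50]
```

In s3 and d1 the visible finger tips sit about 20–25 mm above the reported TCP. The fingers therefore shut on top of the bar. I'll open, go about 21 mm lower and close again, watching the force.

Call:
move_arm(
  rows=[
    [[0,0,0],[0,0,0],-0.15],
    [[0,0,0],[0,0,0],-0.15],
    [[0,0,0],[0,0,0],-0.15],
    [[0,0,0],[0,0,0],-0.15],
    [[0,0,0.035],[0,0,0],-0.15],
    [[0,0,0.035],[0,0,0],-0.15],
    [[0,0,0.035],[0,0,0],-0.15],
    [[0,0,0],[0,0,0],-0.15],
    [[0,0,0],[0,0,0],-0.15],
  ],
)

```text
time_s: 13.1
ee_pos: [0.4757, -0.1041, 0.0612]
tcp_rot: [180.0, 0.0, -9.1]
ft_force: [-0.8, -0.5, 0.0]
gripper_width: 0.0363
```

Call:
move_arm(
  rows=[
    [[0,0,0],[0,0,0],-1],
    [[0,0,0],[0,0,0],-1],
    [[0,0,0],[0,0,0],-1],
    [[0,0,0],[0,0,0],-1],
    [[0,0,0],[0,0,0],-1],
  ],
)

```text
time_s: 13.72
ee_pos: [0.4747, -0.1037, 0.0616]
tcp_rot: [-180.0, 0.1, -9.1]
ft_force: [-3.3, 0.4, 5.4]
gripper_width: 0.0103
```

Call:
move_arm(
  rows=[
    [[0,0,0],[0,0,0],-0.15],
    [[0,0,0],[0,0,0],-0.15],
    [[0,0,0],[0,0,0],-0.15],
    [[0,0,0.035],[0,0,0],-0.15],
    [[0,0,0],[0,0,0],-0.15],
    [[0,0,0],[0,0,0],-1],
    [[0,0,0],[0,0,0],-1],
    [[0,0,0],[0,0,0],-1],
    [[0,0,0],[0,0,0],-1],
    [[0,0,0],[0,0,0],-1],
  ],
)

```text
time_s: 14.98
ee_pos: [0.4746, -0.1038, 0.0543]
tcp_rot: [-180.0, 0.1, -9.1]
ft_force: [-5.7, 1.1, 5.2]
gripper_width: 0.0105
```

```bash
python3 -c "
import numpy as np
t=np.linspace(0,.64,9);x=84-211*np.cos(t)+5*np.sin(t);z=92+211*np.sin(t)+5*np.cos(t)
print(np.c_[t[1:],np.diff(x)/200,-np.diff(z)/200].round(3),x[-1]-x[0],z[-1]-z[0])"
```

```text
[[ 0.08   0.005 -0.084]
 [ 0.16   0.012 -0.084]
 [ 0.24   0.019 -0.082]
 [ 0.32   0.025 -0.081]
 [ 0.4    0.032 -0.078]
 [ 0.48   0.038 -0.075]
 [ 0.56   0.044 -0.072]
 [ 0.64   0.049 -0.069]] 44.74377229322623 125.01871691688618
```

Call:
move_arm(
  rows=[
    [[0.005,0,-0.084],[0,0,0],-1],
    [[0.012,0,-0.084],[0,0,0],-1],
    [[0.019,0,-0.082],[0,0,0],-1],
    [[0,0,0],[0,0,0],-1],
  ],
)

```text
time_s: 15.48
ee_pos: [0.4817, -0.105, 0.1054]
tcp_rot: [-180.0, 0.1, -9.1]
ft_force: [-4.6, -0.6, -1.7]
gripper_width: 0.0099
```

Call:
move_arm(
  rows=[
    [[0.025,0,-0.081],[0,0,0],-1],
    [[0.032,0,-0.078],[0,0,0],-1],
    [[0.038,0,-0.075],[0,0,0],-1],
    [[0.044,0,-0.072],[0,0,0],-1],
    [[0.049,0,-0.069],[0,0,0],-1],
    [[0,0,0],[0,0,0],-1],
    [[0,0,0],[0,0,0],-1],
    [[0,0,0],[0,0,0],-1],
  ],
)

```text
time_s: 16.48
ee_pos: [0.5163, -0.1106, 0.1796]
tcp_rot: [-179.9, 0.4, -9.1]
ft_force: [-12.4, 2.4, 6.4]
gripper_width: 0.0104
```

```bash
python3 - <<'E'
from ptr import *
from plant import arm
s=arm.sense(); print(s["ee_pos"].round(4),s["gripper_width"],s["ft_force"].round(1))
d=arm.get_image("side"); np.savez("side5.npz",**d); im=d["img"][:,:,::-1]
cv2.imwrite("pics/s5.png",cv2.resize(im[170:320,290:450],None,fx=5,fy=4,interpolation=cv2.INTER_CUBIC)[:600])
cv2.imwrite("pics/s5.png",cv2.resize(im[170:320,290:450],None,fx=4,fy=4,interpolation=cv2.INTER_CUBIC))
S=cam("side5"); b=[.6004,-.1240,-.15946]
for t in(0,.5,.6,.64,.7,.8):
    c,n=np.cos(t),np.sin(t)
    L=lambda u,y,w:[84-u*c+w*n,y,92+u*n+w*c]
    print(t,((proj(S,place(b,[L(168,84,4),L(168,-84,4),L(2,-84,4),L(211,50,5),L(211,-50,5)]))-[290,170]+.5)*4-.5).round(0).tolist())
E
```

```text
[ 0.5163 -0.1106  0.1796] 0.010362206273865353 [-12.4   2.4   6.4]
0 [[180.0, 324.0], [279.0, 478.0], [624.0, 437.0], [113.0, 358.0], [166.0, 451.0]]
0.5 [[226.0, 173.0], [335.0, 308.0], [629.0, 436.0], [171.0, 162.0], [231.0, 240.0]]
0.6 [[244.0, 145.0], [356.0, 276.0], [630.0, 436.0], [195.0, 125.0], [257.0, 200.0]]
0.64 [[252.0, 134.0], [366.0, 264.0], [630.0, 436.0], [206.0, 110.0], [268.0, 185.0]]
0.7 [[265.0, 118.0], [381.0, 246.0], [630.0, 436.0], [223.0, 90.0], [287.0, 162.0]]
0.8 [[288.0, 93.0], [408.0, 217.0], [631.0, 436.0], [253.0, 57.0], [320.0, 127.0]]
```

View pics/s5.png

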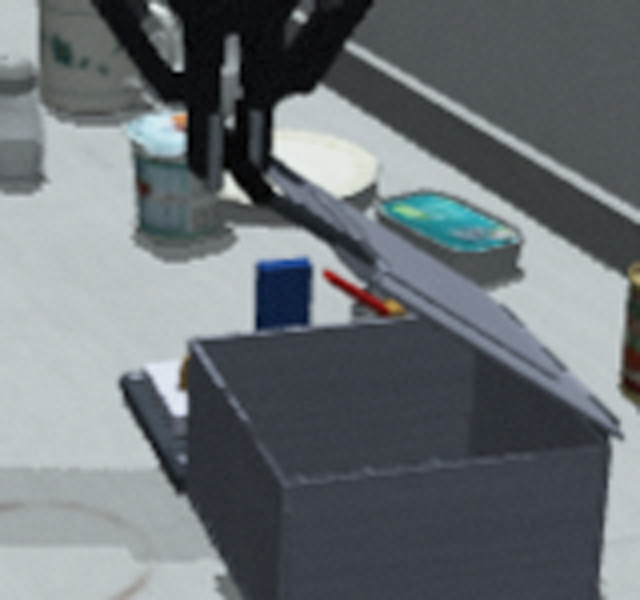

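The lid is up and held: its near corner is at about (375,268), the hinge corner at (617,434) and the bar's near end at about (265,200). That puts the angle at about 0.62–0.64. I'll overlay predictions on an enlarged crop to pin it down, and refit the pointer.

```bash
python3 - <<'E'
from ptr import *
b=[.6004,-.1240,-.15946]; s=place(b,[[0,155,0]])[0]; gs=[s[0],s[1],b[2]]
fitptr("side5",gs,.012,(364,232,30,22))
S=cam("side5"); im=np.load("side5.npz")["img"][:,:,::-1]; F=7
I=cv2.resize(im[205:285,345:455],None,fx=F,fy=F,interpolation=cv2.INTER_CUBIC)
for t,col in((.58,(255,0,0)),(.64,(0,255,0)),(.70,(0,0,255))):
    c,n=np.cos(t),np.sin(t); L=lambda u,y,w:[84-u*c+w*n,y,92+u*n+w*c]
    for w in(-1,3):
        q=(proj(S,place(b,[L(168,-84,w),L(2,-84,w)]))-[345,205]+.5)*F-.5
        q=np.round(q).astype(int); cv2.line(I,tuple(map(int,q[0])),tuple(map(int,q[1])),col,1)
cv2.imwrite("pics/o5.png",I)
E
```

```text
side5 [ 0.638  0.39   0.362 10.822] cost 6.96 redarea 39.8 [np.float64(15.39), np.float64(8.24), np.float64(10.19), np.float64(51.29), np.float64(59.42)]
```

View pics/o5.png

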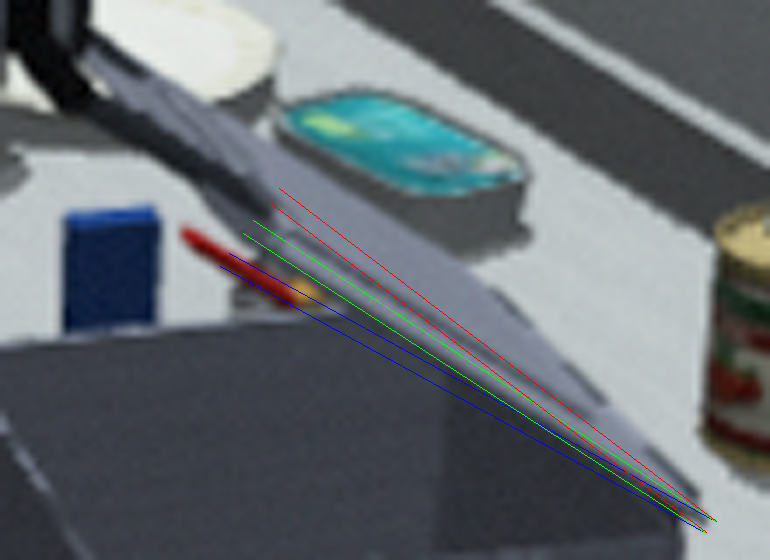

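Call:
move_arm(
  rows=[
    [[-0.008,0,-0.006],[0,0,0],-1],
    [[0,0,0],[0,0,0],-1],
    [[0,0,0],[0,0,0],-1],
    [[0,0,0],[0,0,0],-1],
    [[0,0,0],[0,0,0],-1],
  ],
)

```text
time_s: 17.15
ee_pos: [0.5172, -0.1108, 0.1807]
tcp_rot: [-180.0, 0.1, -9.1]
ft_force: [-5.7, -0.2, 2.4]
gripper_width: 0.0099
```

```bash
python3 - <<'E'
from ptr import *
from plant import arm
s=arm.sense(); print(s["ee_pos"].round(4),s["gripper_width"],s["ft_force"].round(1))
for n in("side","top"):
    d=arm.get_image(n); np.savez(n+"6.npz",**d)
im=np.load("side6.npz")["img"][:,:,::-1]; tp=np.load("top6.npz")["img"][:,:,::-1]
A=cv2.resize(im[205:285,345:455],(550,400),interpolation=cv2.INTER_CUBIC)
B=cv2.resize(tp[170:300,225:315],(250,361),interpolation=cv2.INTER_CUBIC)
# near lower edge of lid: bright->dark transition per column
g=cv2.cvtColor(im,cv2.COLOR_BGR2GRAY).astype(float)
cv2.imwrite("pics/f6.png",np.hstack([A,np.pad(cv2.resize(tp[175:305,335:385],(154,400)),((0,0),(0,0),(0,0)))]))
b=[.6004,-.1240,-.15946]; s=place(b,[[0,155,0]])[0]; fitptr("side6",[s[0],s[1],b[2]],.012,(364,232,30,22))
E
```

```text
[ 0.5172 -0.1108  0.1807] 0.009905558820444357 [-5.7 -0.2  2.4]
side6 [ 0.642  0.712  0.659 12.076] cost 7.1 redarea 39.8 [np.float64(14.92), np.float64(8.34), np.float64(9.95), np.float64(21.8), np.float64(25.11)]
```

View pics/f6.png

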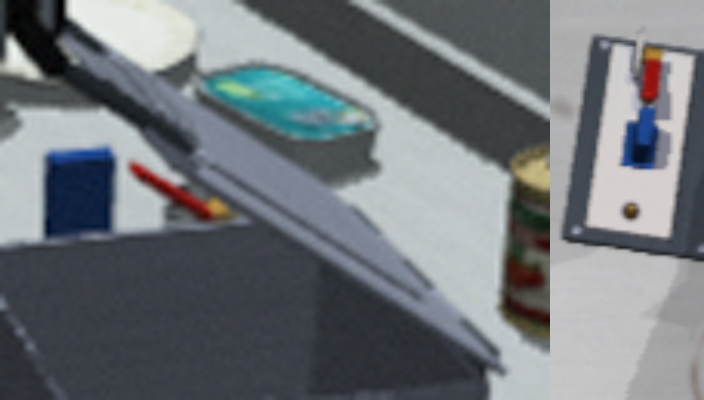

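The gauge is seated, with the near pin showing in its hole at (630,210) and the pointer at the hinge side. The lid edge runs from (190,160) to (503,370), a slope of 0.67, so the lid is at about 0.65 rad. The pointer fits give about 0.64.

```bash
python3 -c "
from plant import arm
print(arm.job_done()); s=arm.sense(); print(s['ee_pos'],s['gripper_width'],s['ft_force'],s['time_s'])"
```

```text
the job is handed in; nothing more can be done
None
the job is handed in; nothing more can be done
```

The gauge is seated on the two brass pins and released. The lid is held up by its bar, parallel to the red pointer as near as I could measure. I handed the job in at about 17 s of the 58 s allowed.

**Gauge:** It was lowered without sideways force until it touched the shelf. The last top view shows the near pin in its hole and the pointer end at the hinge side.

**Lid angle:** The lid is at about 0.65 rad, from its edge slope in the side view and the bar's travel. The pointer is at about 0.64 rad from three of the four views at different times (0.62, 0.64 and 0.64). The first top view disagreed, reading 0.69.

**Hold:** Grip force was set to 50 N. The wrist force was about 6 N after I eased a slight push towards the hinge.

**What went wrong:** My first try at the bar closed on nothing, because the finger tips sat about 20 mm higher than the reported TCP suggested. I opened, went lower and gripped it properly.

**Not checked:** I took no final close-up of the yoghurt pot, garlic or pepper shaker. My moves stayed clear of them, and no unexpected forces showed.

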